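Unlatch the jaw case and put the notched soft jaw away beside its mate

ROBOT

A 6-joint arm with a two-finger parallel gripper is mounted at the origin on the work surface. World frame = base frame: x ahead of the robot, y to its left, z up, the work surface at z = 0. Lengths are in mm, angles in rad, forces in N, time in s.
With the tool pointing down it reaches from about 300 to 875 mm from the base axis. Payload 4.2 kg.
Tool frame: the origin (TCP) lies on the centre line of the jaws, within the pads' length; the fingertips stand 14 mm ahead of it and the grasp point (between the pads) lies 5 mm behind it; z points along the fingers, y is the line along which they close (so a half turn about z gives the same grasp; the last joint's range is limited). The gripper opens to 85 mm and grips with 20 to 120 N. Pads are 22 mm wide; open, the fingers measure 114 mm over their backs; the gripper's body (76 mm by 85 mm) begins 54 mm behind the grasp point. The pads swing forward as they close: fully open they stand 13 mm farther back than shut.
Start: joints at [1.085, 0.32, 1.565, -0, 1.257, -0.02], TCP at [258.259, 513.756, 213.538] pointing down, gripper open.
Joint ranges: [-3.11, 3.11], [-0.84, 2.01], [0.21, 2.61], [-1.34, 4.49], [0.05, 2.63], [-2.56, 2.56]. Speed limits (rad/s): [2.57, 2.57, 3.14, 3.14, 3.14, 3.14].

INTERFACE

Orientations are given as a rotation vector (axis times angle).
In Python, from rig import * gives the robot as it stands. The module is installed in compiled form; this text tells all that it offers.
- The arm moves only by the tool servo_tool, never from a script. Its argument "rows" is a list of rows, each a list of 7 numbers: the opening, from 0 (shut) to 1 (fully open), then the shift along the tool's x, y, z in mm, then the turn, a rotation vector about the tool's x, y, z in rad. In form: [[gripper, dx, dy, dz, wx, wy, wz], ...]. A call has 1 to 8 rows; each row is the pose to reach, as a shift and turn from the pose commanded when the call began, along the tool's axes at that moment; what a row does not reach only later rows make up. A row lasts 1/12 s, in which the tool goes at most 41.7 mm and 7.16 degrees, less where a joint would pass 70% of its speed; a pose out of reach is approached as far as the arm can. A call with a gripper value outside its range is refused whole. The fingers move at their own pace and stop on an object; "newtons" is the grip in N (left out, the last holds). Time passes only in rows, so rows that repeat a pose let the fingers close. It gives the time, the measured TCP pose, the force, the opening and the grip force at its end, in the units of the state.
- get_obs(): the state, without advancing time (a new reading comes with each control period).
- capture(name): name is "scene" or "top" or "wrist"; returns a dict with "img" (400x640x3 uint8, blue, green, red), "camera_matrix" (3x3 intrinsics, pixels), "dist_coeffs" ([k1, k2, p1, p2, k3] as OpenCV has them; the pictures are not rectified), "eye" and "orientation" of the camera in the world. Camera axes: x right, y up, looking along -z (the intrinsics and any distortion apply to the point x, -y, -z); pixel columns grow to the right and rows downward; lengths in mm; the calibration is good to about 2 mm. A picture is of the moment at which its call begins. There is no depth.
- job_done(): hands the job in; it is judged then, once.
The state is a dict: "time": time; "joint_pos": joint angles; "joint_velocities": joint speeds; "joint_efforts": joint torques, N m; "position": TCP position; "tool_rot": TCP orientation; "force": force on the tool from outside, world axes, zero at the start; "torque": the same for the moment, N m; "width": opening from 0.0 (shut) to 1.0 (fully open); "grasp_force": force on a finger pad.
Only numpy, scipy, OpenCV 4.12 (cv2) and the standard library are available. Lean on these libraries where they do the work, as an engineer would, in place of code of your own. Each camera call takes 0.05 s, during which the arm holds its last target. There are 200 camera calls.

TASK

Open the grey jaw case: press its black latch knob in, give it a quarter turn clockwise, and swing the lid up and over past upright so that it stays open towards the robot. Then fetch the single-notched aluminium jaw, the match of the one already in the case, from the rack (where only its ends can be gripped), stand it on the rubber mat and let go of it to change grip, and, held by its flat sides, lower it gently, without dropping it, fully home in the empty bay beside its mate and let go. Leave the lid open, and the other jaws and the things on the bench where they are.

Things in the scene. Friction and masses are not known exactly. Their poses are not given: they have to be found in the camera images.
- case: Fixed grey case 130 (x) x 190 (y) x 75 high, walls and floor 4 thick, origin under its centre, on the bench, left or right, yaw to 0.25. Lid hinged on its -x (robot) side. Inside, insert blocks with tops at 50 fill x beyond +-37: bays 74 long in x, so fingers fit only along a jaw's sides. The match, an identical notched jaw, is fixed at y = -50, long along x; the empty bay is at y = +35
- bay (a point): Centre of the empty bay's floor, 4 above the case's underside, axes as the case's. The jaw belongs here upright, long along x, either way round. Locating strips 5 high at y = +-14 to +-18, 72 long, leave 28 for the 22 wide jaw; its ends have 4 to spare each. Fingers have free room to 45 from here in +-y
- lid_hinge (a point): Point on the lid's hinge line, at the middle of the -x top edge of the case, 75.5 above the bench; the hinge runs along the case's y
- lid_edge (a point): Middle of the lid's free edge at its underside, 138 from the hinge; with the lid shut it lies on the case's +x side, 8 beyond the wall. The lid is a plate 138 x 190 x 6, held where it is left by a stiff hinge (about 0.3 N m; 4 N at the edge moves it)
- lid (a joint): Lid angle, rad: 0 shut, 1.57 upright, stop at 2.3 (leaning over towards the robot). While latched it lifts no more than about 0.03
- knob_grip (a point): Middle of the black knob's bar grip, on its axis, 41 above the lid's outer face, 96 from the hinge line. Bar 44 long, 14 wide, 30 high (9 above to 21 below this point), on a disc 48 across whose top is 21 below. x runs along the bar, z out of the lid. Latched: bar along the case's x. Moves with knob and lid
- latch (a joint): Latch angle, rad: 0 latched, 1.571 (stop) released, clockwise from above. Up to 0.1 is free play, then a stop blocks it (0.25 if forced) unless the knob is pressed in 5 mm or more; beyond about 0.6 the knob may come out again. The cam frees the lid beyond about 1.1. Turning takes about 0.05 N m; it stays where left
- knob (a joint): How far the knob is pressed in towards the lid, m: 0 out, 0.007 fully in. Spring, 4 N at first touch, 11 N fully in
- rack: Fixed steel rack 50 (x) x 110 (y), floor 6 thick, origin under its centre, on the bench on the other side from the case, yaw to 0.3. Three slots along x at y = -34, 0, +34, each 26 wide, between walls 8 thick with tops 44 above the bench; jaws stick out 8 at both ends and stand to 46
- jaw_notched: The jaw to put away: aluminium block 66 (x) x 22 (y) x 40 (z), one notch 22 long and 12 deep across the middle of its top; origin at the centre of its underside; 0.11 to 0.22 kg. It stands in any of the three slots, long along the rack's x; only its ends can be gripped there
- jaw_plain: Another jaw, same size, no notch; stays in the rack. Origin at the centre of its underside
- jaw_double: Another jaw, same size, two narrow notches; stays in the rack. Origin at the centre of its underside
- mat: Fixed black rubber mat, 130 x 130 x 3, in front of the robot between case and rack, origin at the centre of its underside: the clear place to change grip
- collet: Steel collet 32 across, 36 high, beyond the mat; leave alone. Origin under its centre
- wrench: Steel wrench 180 long, flat, far back; leave alone. Origin under its middle
- screwdriver: Black-handled screwdriver 150 long, 26 high, lying on the right; leave alone. Origin under its middle
- oil: Grey bottle 56 across, 150 high, on the right; leave alone. Origin under its centre
- setup_block: Dark steel block 50 x 76 x 25 with holes, on the left; leave alone. Origin under its centre
- pot: Open steel pot 70 across, 85 high, on the left; leave alone. Origin under its centre
Not all that is in view belongs to the job. What is shaped like the case but pink or purple is not meant.

How it is judged (in metres and radians):
On the way, in this order (a step that is already met when the one before it is completed fails the run):
1. the latch is turned to the released side with the lid still down (value of joint latch above 1.2 rad and value of joint lid below 0.15 rad), for 0.05 s.
2. the lid is swung open past upright (value of joint lid above 1.62 rad), for 0.2 s.
3. the notched jaw is out of the rack, upright on the mat and let go (contact force between jaw_notched and mat above 0.2 N and contact force between jaw_notched and the fingers below 0.1 N and angle between jaw_notched's own z axis and vertical below 0.1 rad and linear speed of jaw_notched below 0.03 m/s), for 0.15 s.
At the end, for the whole second after the job is handed in: The notched jaw stands upright (within 0.08 rad) and let go on the floor of the empty bay (within 3 mm in height, 7 mm along and 6 mm across of the bay's centre, 0.15 rad of its direction), at rest, and the lid is still open past upright (over 1.62 rad) (x of jaw_notched in the frame of bay between -0.007 and 0.007 m and y of jaw_notched in the frame of bay between -0.006 and 0.006 m and z of jaw_notched in the frame of bay between -0.003 and 0.003 m and angle between the x axis of jaw_notched and the x axis of bay, either way round below 0.15 rad and angle between jaw_notched's own z axis and vertical below 0.08 rad and linear speed of jaw_notched below 0.02 m/s and contact force between jaw_notched and the fingers below 0.1 N and value of joint lid above 1.62 rad); the robot touches nothing.
It fails at once if the jaw is dropped into the case (faster than 0.35 m/s down among the bay's walls) (x of jaw_notched in the frame of bay between -0.04 and 0.04 m and y of jaw_notched in the frame of bay between -0.05 and 0.05 m and z of jaw_notched in the frame of bay below 0.04 m and linear speed of jaw_notched above 0.35 m/s).
It fails at once if another jaw is moved by more than 20 mm (distance of any of jaw_plain, jaw_double from where it was at the start of the episode above 0.02 m).
It fails at once if the collet, wrench, screwdriver, oil bottle, setup block or pot is moved by more than 30 mm (distance of any of collet, wrench, screwdriver, oil, setup_block, pot from where it was at the start of the episode above 0.03 m).
It also fails if it takes over 72 s, if anything falls off the work surface, if the arm or the gripper's body presses on something with over 40 N, if the wrist force passes 120 N, or if a joint passes its speed limit or range.

## Working session

There is one attempt and no reset: what is moved stays moved. The work goes in short steps, Python scripts to look and compute and a tool call to move; the robot and the scene stay as the last step left them, time stands still between calls to the robot, and variables do not carry over. Pictures are saved under pics/ and viewed, at most 10 in all, crops included, and the job is handed in when it is done.

Besides the shell and the picture viewer there is one more tool, called after "Request:" as name(argument=value, ...) on one line, values as JSON. servo_tool: Moves the arm, as the interface text tells. Its arguments: {"type":"object","properties":{"rows":{"type":"array"},"newtons":{"type":"number"}},"required":["rows"]}

```bash
mkdir -p pics; python3 - <<'E'
from rig import *
import cv2,numpy as np,pickle
o=get_obs();print(o)
ims=[]
for n in("scene","top"):
    c=capture(n);pickle.dump(c,open(n+"0.pkl","wb"));cv2.imwrite(f"pics/{n}0.png",c["img"]);print(n,c["eye"],c["orientation"],c["camera_matrix"],c["dist_coeffs"])
E
```

```text
{'time': 0.0, 'joint_pos': array([ 1.08499827e+00,  3.20298367e-01,  1.56568186e+00, -4.80737107e-06,
        1.25744223e+00, -2.00250448e-02]), 'joint_velocities': array([ 0.00047248, -0.00096366, -0.00060238,  0.00012737, -0.00053259,
       -0.0003466 ]), 'joint_efforts': array([-1.19895692e-03, -4.15530074e+01, -2.34167933e+01,  1.46988367e-05,
        7.98196852e-03, -4.46210117e-05]), 'position': array([258.00857169, 513.27652235, 212.67750302]), 'tool_rot': array([-7.24931748e-01, -3.05634125e+00,  2.78420271e-03]), 'force': array([ 0.15209122, -0.21221349,  1.21361391]), 'torque': array([ 0.0048506 , -0.00554069,  0.05042661]), 'grasp_force': 0.0, 'width': 0.9974593216629812}
scene [ 922.38895386  517.5956957  1096.56330991] [0.27754223 0.74703478 2.37275514] [[407.9455428    0.         314.54638764]
 [  0.         407.9455428  201.10426601]
 [  0.           0.           1.        ]] [0.02137448 0.         0.         0.         0.        ]
top [ 361.07817385   -2.88548006 1635.71019175] [ 0.04467984 -0.07100233 -1.58030384] [[436.10702969   0.         318.80931597]
 [  0.         436.10702969 194.43291778]
 [  0.           0.           1.        ]] [-0.0423272  0.         0.         0.         0.       ]
```

View pics/scene0.png

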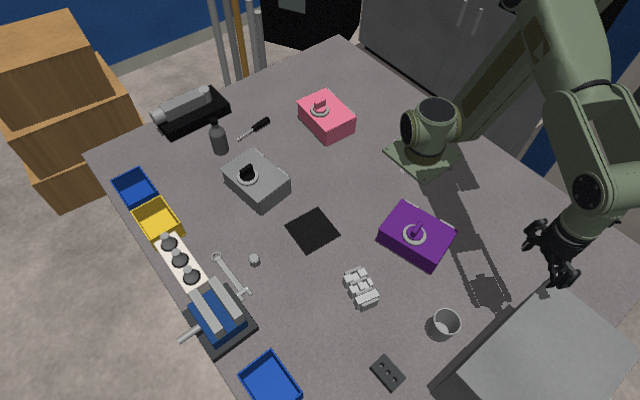

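View pics/top0.png

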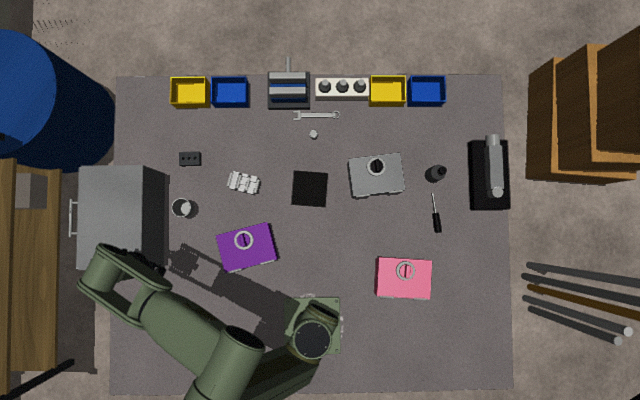

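The top view shows the grey case at (376,174) with its black knob at (376,166), the rack at (243,182) and the mat at (310,189). The pink (404,277) and purple (245,246) cases are decoys. Next I crop the case and rack from both views.

```bash
cat > h.py <<'E'
import numpy as np,cv2,pickle
from scipy.spatial.transform import Rotation as R
def rays(c,px):
    p=cv2.undistortPoints(np.array(px,float).reshape(-1,1,2),c["camera_matrix"],np.array(c["dist_coeffs"])).reshape(-1,2)
    d=np.c_[p[:,0],-p[:,1],-np.ones(len(p))]
    return np.array(c["eye"]),R.from_rotvec(c["orientation"]).apply(d)
def plane(c,px,z):
    e,d=rays(c,px);return e+d*((z-e[2])/d[:,2])[:,None]
def tri(cs,pxs):
    A=np.zeros((3,3));b=np.zeros(3)
    for c,p in zip(cs,pxs):
        e,d=rays(c,[p]);d=d[0]/np.linalg.norm(d[0]);M=np.eye(3)-np.outer(d,d);A+=M;b+=M@e
    return np.linalg.solve(A,b)
def proj(c,P):
    q=R.from_rotvec(c["orientation"]).inv().apply(np.atleast_2d(P)-c["eye"])*[1,-1,-1]
    return cv2.projectPoints(q,np.zeros(3),np.zeros(3),c["camera_matrix"],np.array(c["dist_coeffs"]))[0].reshape(-1,2)
E
python3 - <<'E'
from h import *
T=pickle.load(open("top0.pkl","rb"));S=pickle.load(open("scene0.pkl","rb"))
def crop(c,x,y,w,h,s=(400,300)): return cv2.resize(c["img"][y:y+h,x:x+w],s,interpolation=cv2.INTER_CUBIC)
a=np.hstack([crop(T,336,134,80,60),crop(T,203,152,80,60)]);b=np.hstack([crop(S,206,141,100,75),crop(S,321,258,80,60)])
cv2.imwrite("pics/c1.png",np.vstack([a,b]))
print("mat",plane(T,[[310,189]],3),"case",plane(T,[[376,174]],81),"rack",plane(T,[[243,182]],45))
E
```

```text
mat [[502.02682919   1.99345376   3.        ]] case [[ 547.21734779 -236.15397961   81.        ]] rack [[526.4727996  246.82823324  45.        ]]
```

View pics/c1.png

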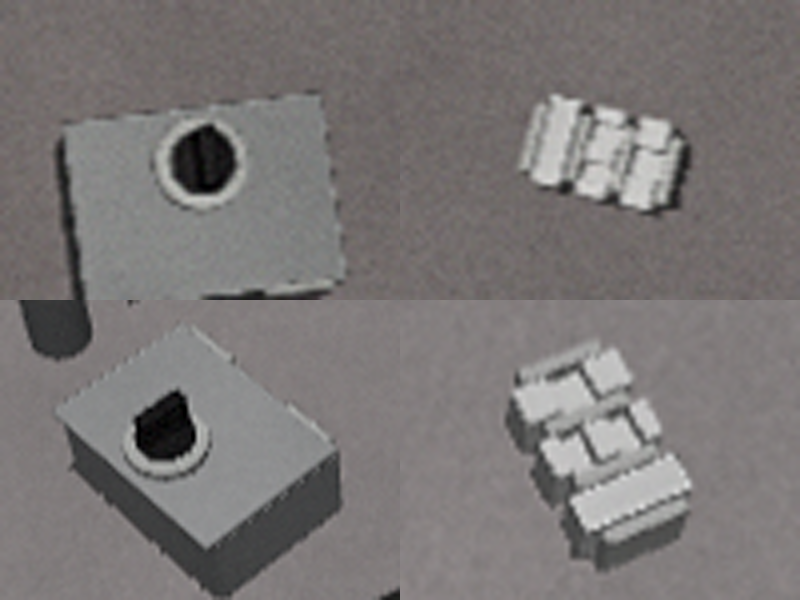

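The crops show the rack with a plain jaw at top px (227,183), a double-notched one at (243,183), and what looks like the single-notched one at (256,184), nearest the mat. All three could be taken for the target, so I'll confirm in a wrist close-up. The case's knob bar lies along the case's x.

```bash
cat >> h.py <<'E'
def down(yaw): return R.from_euler('z',yaw)*R.from_rotvec([np.pi,0,0])
def move(o,P,Rt):
    if not isinstance(Rt,R): Rt=down(Rt)
    R0=R.from_rotvec(o["tool_rot"]);d=R0.inv().apply(np.array(P)-o["position"]);w=(R0.inv()*Rt).as_rotvec()
    print("shift",d.round(1),"turn",w.round(3),"rows>=",round(max(np.linalg.norm(d)/41.7,np.degrees(np.linalg.norm(w))/7.16),1))
E
python3 - <<'E'
from rig import *;from h import *
move(get_obs(),[500,215,300],1.37)
T=pickle.load(open("top0.pkl","rb"))
P=plane(T,[[349,158.5],[400,153],[405,190],[352.5,194]],80);print(P)
E
```

```text
shift [-350.2 -158.   -87. ] turn [-1.000e-03  1.000e-03  1.306e+00] rows>= 10.4
[[ 604.40508384 -139.8330202    80.        ]
 [ 623.12492373 -325.18677359   80.        ]
 [ 488.5492839  -339.85638654   80.        ]
 [ 475.95498211 -150.30635781   80.        ]]
```

Request:
servo_tool(rows=[[1, -350, -158, -87, 0, 0, 1.306], [1, -350, -158, -87, 0, 0, 1.306], [1, -350, -158, -87, 0, 0, 1.306], [1, -350, -158, -87, 0, 0, 1.306], [1, -350, -158, -87, 0, 0, 1.306], [1, -350, -158, -87, 0, 0, 1.306], [1, -350, -158, -87, 0, 0, 1.306], [1, -350, -158, -87, 0, 0, 1.306]])

```text
time: 0.77
position: [463.6, 259.3, 287.4]
tool_rot: [-2.109, -2.328, 0.001]
force: [0.4, 1.2, 0.3]
width: 0.999
grasp_force: 0.0
```

```bash
python3 - <<'E'
from rig import *;from h import *
move(get_obs(),[500,215,300],1.37)
E
```

```text
shift [-47.7  31.9 -12.6] turn [-0.   0.   0.3] rows>= 2.4
```

Request:
servo_tool(rows=[[1, -48, 32, -13, 0, 0, 0.3], [1, -48, 32, -13, 0, 0, 0.3], [1, -48, 32, -13, 0, 0, 0.3], [1, -48, 32, -13, 0, 0, 0.3], [1, -48, 32, -13, 0, 0, 0.3]])

```text
time: 1.18
position: [499.5, 216.6, 299.7]
tool_rot: [-2.426, -1.996, 0.002]
force: [-0.9, 1.0, 0.9]
width: 1.004
grasp_force: 0.0
```

```bash
python3 - <<'E'
from rig import *;from h import *
c=capture("wrist");pickle.dump(c,open("w_rack.pkl","wb"));cv2.imwrite("pics/w_rack.png",c["img"])
o=get_obs();print(o["position"],o["tool_rot"],c["eye"],c["orientation"],c["camera_matrix"],c["dist_coeffs"])
print(proj(c,[[526,247,45]]))
move(o,[520,-230,330],3.24)
E
```

```text
[499.27152287 216.95882775 299.6892187 ] [-2.42488617e+00 -1.99646762e+00  1.50443278e-03] [513.08648005 284.87979414 459.64623163] [-0.27482943  0.02732689 -0.19213971] [[332.0875073    0.         321.22168946]
 [  0.         332.0875073  202.8608523 ]
 [  0.           0.           1.        ]] [-0.06519036  0.          0.          0.          0.        ]
[[337.62668304 138.37671919]]
shift [-434.7  106.1  -30.3] turn [-1.000e-03 -1.000e-03 -1.862e+00] rows>= 14.9
```

View pics/w_rack.png

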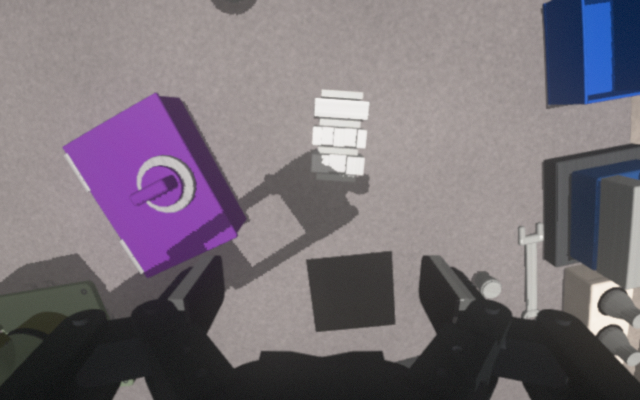

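The wrist picture shows the plain jaw at (341,107), the double-notched at (340,137) and the third at (338,163), half in shadow. I'll confirm it closer in before the grasp. Now to the case.

```bash
python3 - <<'E'
from rig import *;from h import *
move(get_obs(),[640,-220,310],3.24)
E
```

```text
shift [-401.8  222.   -10.4] turn [-1.000e-03 -1.000e-03 -1.862e+00] rows>= 14.9
```

Request:
servo_tool(rows=[[1, -402, 222, -30, 0, 0, -1.862], [1, -402, 222, -30, 0, 0, -1.862], [1, -402, 222, -30, 0, 0, -1.862], [1, -402, 222, -30, 0, 0, -1.862], [1, -402, 222, -30, 0, 0, -1.862], [1, -402, 222, -30, 0, 0, -1.862], [1, -402, 222, -30, 0, 0, -1.862], [1, -402, 222, -30, 0, 0, -1.862]])

```text
time: 1.9
position: [594.4, -78.0, 320.3]
tool_rot: [-1.263, -2.876, -0.0]
force: [1.1, 0.4, -0.2]
width: 0.998
grasp_force: 0.0
```

```bash
python3 - <<'E'
from rig import *;from h import *
move(get_obs(),[640,-220,310],3.24)
E
```

```text
shift [-135.5  -62.5   10.3] turn [ 0.    -0.    -0.926] rows>= 7.4
```

Request:
servo_tool(rows=[[1, -136, -62, 10, 0, 0, -0.926], [1, -136, -62, 10, 0, 0, -0.926], [1, -136, -62, 10, 0, 0, -0.926], [1, -136, -62, 10, 0, 0, -0.926], [1, -136, -62, 10, 0, 0, -0.926], [1, -136, -62, 10, 0, 0, -0.926], [1, -136, -62, 10, 0, 0, -0.926], [1, -136, -62, 10, 0, 0, -0.926]])

```text
time: 2.57
position: [639.6, -218.9, 309.7]
tool_rot: [0.152, -3.137, -0.001]
force: [0.0, -0.2, 0.6]
width: 0.997
grasp_force: 0.0
```

Request:
servo_tool(rows=[[1, 0, 0, 0, 0, 0, 0], [1, 0, 0, 0, 0, 0, 0]])

```text
time: 2.73
position: [639.6, -218.9, 310.0]
tool_rot: [0.141, -3.138, -0.001]
force: [0.1, -0.3, 0.4]
width: 1.002
grasp_force: 0.0
```

```bash
python3 - <<'E'
from rig import *;from h import *
c=capture("wrist");pickle.dump(c,open("w_case.pkl","wb"));cv2.imwrite("pics/w_case.png",c["img"])
o=get_obs();print(o["position"],R.from_rotvec(o["tool_rot"]).as_euler('xyz'),o["joint_pos"],c["eye"],c["orientation"])
E
```

```text
[ 639.53638352 -219.01018532  310.14024057] [ 3.14127087e+00 -3.89412808e-04 -3.05185989e+00] [-3.47010130e-01  4.53205452e-01  1.11978895e+00  1.26859066e-04
  1.56908722e+00 -2.00753941e+00] [ 571.26769535 -224.31690854  470.08901084] [-0.20838228 -0.22764326  1.64976309]
```

View pics/w_case.png

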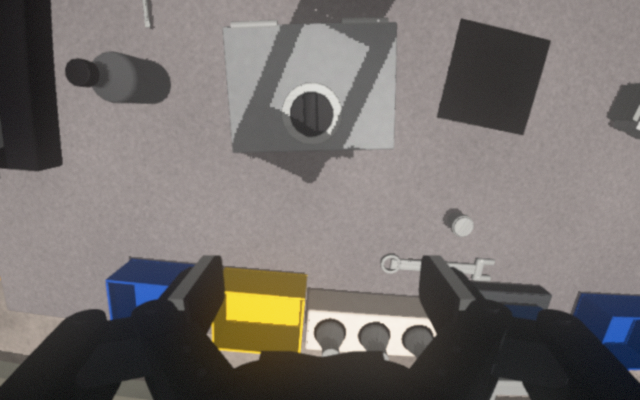

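The wrist picture shows the lid with corners near (225,27), (397,20), (394,148) and (233,152). The knob is at (312,113) and the hinges are along the top edge, on the robot side.

```bash
python3 - <<'E'
from h import *
W=pickle.load(open("w_case.pkl","rb"));T=pickle.load(open("top0.pkl","rb"));S=pickle.load(open("scene0.pkl","rb"))
P=plane(W,[[225,27],[397,20],[394,148],[233,152]],81.5)[:,:2];print(P.round(1))
c=P.mean(0);
for a,b in((0,1),(3,2),(0,3),(1,2)):
    v=P[b]-P[a];print(np.linalg.norm(v).round(1),np.arctan2(v[1],v[0]).round(3))
PT=plane(T,[[349,158.5],[400,153],[405,190],[352.5,194]],81.5)[:,:2];print("centers",c,PT.mean(0))
# ring: bright low-sat ring around knob, plane 81.5 ; knob black blob
for n,C,x,y,r in(("W",W,312,112,34),("T",T,376,166,11),("S",S,248,174,16)):
    g=C["img"][y-r:y+r,x-r:x+r].astype(int)
    for nm,m in(("ring",g.min(2)>(165 if n!="W" else 175)),("black",g.max(2)<(45))):
        m=m.astype(np.uint8);k,l,st,ce=cv2.connectedComponentsWithStats(m)
        i=1+np.argmax(st[1:,4]) if k>1 else 0
        b=st[i];mid=[x-r+b[0]+b[2]/2-.5,y-r+b[1]+b[3]/2-.5]
        print(n,nm,b,mid,plane(C,[mid],82 if nm=="ring" else 110).round(1))
E
```

```text
[[ 492.9 -336. ]
 [ 469.5 -151.9]
 [ 606.3 -136. ]
 [ 627.9 -323.2]]
185.6 1.697
188.4 1.686
135.6 0.095
137.8 0.116
centers [ 549.16367895 -236.7531613 ] [ 547.828332   -238.56817235]
W ring [  4   5  59  51 718] [np.float64(311.0), np.float64(108.0)] [[ 570.3 -236.1   82. ]]
W black [   0    0   68   68 4624] [np.float64(311.5), np.float64(111.5)] [[ 573.9 -234.4  110. ]]
T ring [ 3  9 15 11 33] [np.float64(375.0), np.float64(169.0)] [[ 565.2 -232.8   82. ]]
T black [  6   4  12  13 120] [np.float64(376.5), np.float64(165.0)] [[ 575.8 -234.3  110. ]]
S ring [22 12  4  7  9] [np.float64(255.5), np.float64(173.0)] [[ 545.8 -235.7   82. ]]
S black [  8   6  15  17 185] [np.float64(247.0), np.float64(172.0)] [[ 574.7 -234.5  110. ]]
```

Lid centre is (549,-237) with yaw 0.112. The knob axis is predicted at (575.6,-234.3), which matches the black blob.

```bash
python3 - <<'E'
from rig import *;from h import *
move(get_obs(),[575.5,-234.3,160],3.254)
E
```

```text
shift [ 65.1  -9.5 150.2] turn [ 0.    -0.    -0.023] rows>= 3.9
```

Request:
servo_tool(rows=[[0.5, 65, -9.5, 150, 0, 0, -0.023], [0.5, 65, -9.5, 150, 0, 0, -0.023], [0.5, 65, -9.5, 150, 0, 0, -0.023], [0.5, 65, -9.5, 150, 0, 0, -0.023], [0.5, 65, -9.5, 170, 0, 0, -0.023], [0.5, 65, -9.5, 191, 0, 0, -0.023], [0.5, 65, -9.5, 191, 0, 0, -0.023], [0.5, 65, -9.5, 191, 0, 0, -0.023]])

```text
time: 3.45
position: [575.2, -234.7, 118.8]
tool_rot: [0.176, -3.135, -0.002]
force: [1.1, -0.7, 1.1]
width: 0.496
grasp_force: 0.0
```

Request:
servo_tool(rows=[[0, 0, 0, 0, 0, 0, 0], [0, 0, 0, 0, 0, 0, 0], [0, 0, 0, 0, 0, 0, 0], [0, 0, 0, 0, 0, 0, 0], [0, 0, 0, 0, 0, 0, 0]], newtons=60)

```text
time: 3.87
position: [575.9, -235.3, 120.2]
tool_rot: [-0.177, 3.135, -0.001]
force: [-0.4, -0.7, -0.8]
width: -0.001
grasp_force: 0.0
```

```bash
python3 - <<'E'
from rig import *;from h import *
c=capture("wrist");T=capture("top");S=capture("scene");pickle.dump((c,T,S),open("k.pkl","wb"))
o=get_obs();print(o)
def crop(c,x,y,w,h,s): return cv2.resize(c["img"][y:y+h,x:x+w],s,interpolation=cv2.INTER_CUBIC)
cv2.imwrite("pics/k.png",np.vstack([c["img"],np.hstack([crop(T,336,134,80,50,(320,200)),crop(S,186,121,128,80,(320,200))])]))
E
```

```text
{'time': 4.0167, 'joint_pos': array([-4.06385007e-01,  4.60828777e-01,  1.58923090e+00,  7.20149103e-05,
        1.09111321e+00, -2.08968773e+00]), 'joint_velocities': array([-8.27716124e-04,  4.51783565e-03,  4.26739858e-03,  1.71301494e-04,
       -1.98657371e-05,  1.27659405e-03]), 'joint_efforts': array([ 1.52848335e-02, -4.73214269e+01, -2.16567707e+01,  8.73696135e-04,
       -2.52046055e-03,  2.30250307e-04]), 'position': array([ 575.62712691, -235.17237569,  119.61574097]), 'tool_rot': array([-1.76556630e-01,  3.13622271e+00, -2.04444936e-04]), 'force': array([ 0.15747511,  0.00919966, -0.39700295]), 'torque': array([ 0.00788906, -0.03037388, -0.00550598]), 'grasp_force': 0.0, 'width': -7.348374760619718e-05}
```

View pics/k.png

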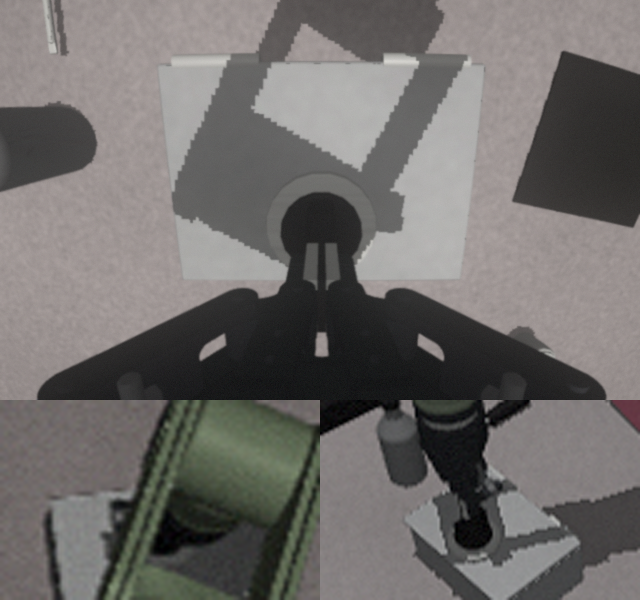

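```bash
python3 - <<'E'
from h import *
W,T,S=pickle.load(open("k.pkl","rb"))
k=np.array([575.5,-234.3,0]);A=R.from_euler('z',.112)
for nm,z in(("top",131.5),("bot",101.5)):
    print(nm,proj(W,[k+A.apply([sx*22,sy*7,z]) for sx in(-1,1) for sy in(-1,1)]).round(0).tolist())
print("tips/disc",proj(W,[k+A.apply([-24,0,101.5]),k+A.apply([24,0,101.5]),k+[0,0,105]]).round(0).tolist())
g=W["img"][150:400,220:420].astype(float);g=np.clip(g*4,0,255).astype(np.uint8)
s=S["img"][141:201,206:286].astype(float);s=np.clip(s*3,0,255).astype(np.uint8)
cv2.imwrite("pics/k2.png",np.hstack([cv2.resize(g,(480,600),interpolation=cv2.INTER_CUBIC),cv2.resize(s,(320,600))]))
E
```

```text
top [[307.0, 212.0], [337.0, 212.0], [308.0, 294.0], [335.0, 294.0]]
bot [[309.0, 196.0], [334.0, 196.0], [310.0, 267.0], [333.0, 267.0]]
tips/disc [[322.0, 192.0], [322.0, 270.0], [322.0, 235.0]]
```

View pics/k2.png

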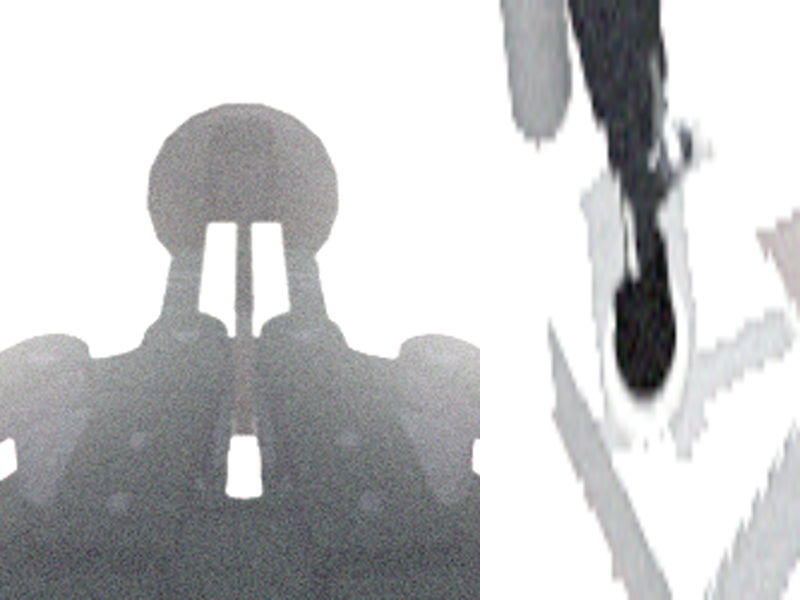

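```bash
python3 - <<'E'
from h import *
from rig import *
W,T,S=pickle.load(open("k.pkl","rb"));o=get_obs()
Rt=R.from_rotvec(o["tool_rot"])
e=Rt.inv().apply(W["eye"]-o["position"]);Rc=Rt.inv()*R.from_rotvec(W["orientation"])
print("cam in tool",e,Rc.as_matrix().round(3))
def pt(c,px,lx):
    ee,d=rays(c,[px]);d=Rt.inv().apply(d[0]);return (e+d*(lx-e[0])/d[0]).round(1)
for px in([306,242],[338,242],[322,242],[306,289],[338,289]):
    print(px,[pt(W,px,x).tolist() for x in(0,5,11)])
W2=pickle.load(open("w_case.pkl","rb"))
E2,d=rays(W2,[[222,258],[422,258]])
Rt2=R.from_rotvec(W2["orientation"])*Rc.inv();d=Rt2.inv().apply(d)
for v in d: print([(e+v*(x-e[0])/v[0]).round(1).tolist() for x in(0,5,11)])
# top view finger? black bar px
E
```

```text
cam in tool [  68.40649954    0.75720684 -160.48534776] [[ 0.001  0.962  0.272]
 [ 1.    -0.001  0.001]
 [ 0.001  0.272 -0.962]]
[306, 242] [[0.0, -7.5, 4.3], [5.0, -6.9, -7.7], [11.0, -6.2, -22.2]]
[338, 242] [[0.0, 9.6, 4.4], [5.0, 8.9, -7.7], [11.0, 8.1, -22.1]]
[322, 242] [[0.0, 1.0, 4.4], [5.0, 1.0, -7.7], [11.0, 1.0, -22.1]]
[306, 289] [[0.0, -5.4, -44.0], [5.0, -4.9, -52.5], [11.0, -4.4, -62.7]]
[338, 289] [[0.0, 7.3, -43.9], [5.0, 6.8, -52.5], [11.0, 6.2, -62.7]]
[[0.0, -46.9, -15.9], [5.0, -43.4, -26.5], [11.0, -39.2, -39.2]]
[[0.0, 48.9, -15.7], [5.0, 45.4, -26.3], [11.0, 41.2, -39.0]]
```

The enhanced crop shows the knob disc at about (321,229), with the bar running under the shut finger tips at (322,242). The fingers look as if they closed above the bar rather than on it. I probe downward, watching the force.

Request:
servo_tool(rows=[[0, 0, 0, 2, 0, 0, 0], [0, 0, 0, 4, 0, 0, 0], [0, 0, 0, 4, 0, 0, 0]])

```text
time: 4.27
position: [575.2, -235.0, 114.7]
tool_rot: [0.176, -3.136, -0.001]
force: [-0.1, 0.5, -0.4]
width: -0.001
grasp_force: 0.0
```

```bash
python3 - <<'E'
from rig import *
o=get_obs();print(o["position"],o["force"],o["torque"],o["width"])
E
```

```text
[ 575.16724735 -235.02032943  114.70078722] [-0.07310453  0.48067021 -0.40781741] [0.01380188 0.03363689 0.03858583] -0.0007056970210073428
```

Request:
servo_tool(rows=[[0, 0, 0, 2, 0, 0, 0], [0, 0, 0, 4, 0, 0, 0], [0, 0, 0, 4, 0, 0, 0]])

```text
time: 4.52
position: [575.7, -235.2, 111.8]
tool_rot: [-0.176, 3.136, -0.0]
force: [-1.2, 0.1, 4.7]
width: 0.004
grasp_force: 2.8
```

Request:
servo_tool(rows=[[0, 0, 0, 2, 0, 0, 0], [0, 0, 0, 4, 0, 0, 0], [0, 0, 0, 4, 0, 0, 0]])

```text
time: 4.77
position: [575.8, -235.3, 108.5]
tool_rot: [-0.176, 3.135, -0.001]
force: [-2.5, 0.2, 9.0]
width: 0.002
grasp_force: 4.4
```

Request:
servo_tool(rows=[[0, 0, 0, -4, 0, 0, 0], [0.45, 0, 0, -8, 0, 0, 0], [0.45, 0, 0, -8, 0, 0, 0], [0.45, 0, 0, -8, 0, 0, 0], [0.45, 0, 0, -8, 0, 0, 0], [0.45, 0, 0, -4, 0, 0, 0], [0.45, 0, 0, 0, 0, 0, 0], [0.45, 0, 0, 3, 0, 0, 0]])

```text
time: 5.43
position: [575.1, -235.0, 103.3]
tool_rot: [0.177, -3.135, -0.001]
force: [0.3, -0.5, -0.5]
width: 0.449
grasp_force: 0.0
```

Request:
servo_tool(rows=[[0.45, 0, 0, 3, 0, 0, 0], [0.45, 0, 0, 6, 0, 0, 0], [0.45, 0, 0, 8, 0, 0, 0], [0.45, 0, 0, 8, 0, 0, 0]])

```text
time: 5.77
position: [575.2, -235.0, 95.7]
tool_rot: [0.176, -3.136, -0.001]
force: [0.1, 0.3, -0.7]
width: 0.45
grasp_force: 0.0
```

Request:
servo_tool(rows=[[0.45, 0, 0, 4, 0, 0, 0], [0.45, 0, 0, 8, 0, 0, 0], [0.45, 0, 0, 10, 0, 0, 0], [0.45, 0, 0, 10, 0, 0, 0]])

```text
time: 6.1
position: [575.1, -235.0, 85.6]
tool_rot: [0.176, -3.135, -0.001]
force: [0.0, -0.0, 0.3]
width: 0.451
grasp_force: 0.0
```

Request:
servo_tool(rows=[[0, 0, 0, 0, 0, 0, 0], [0, 0, 0, 0, 0, 0, 0], [0, 0, 0, 0, 0, 0, 0], [0, 0, 0, 0, 0, 0, 0], [0, 0, 0, 0, 0, 0, 0]], newtons=60)

```text
time: 6.52
position: [575.7, -235.4, 86.6]
tool_rot: [-0.177, 3.136, -0.001]
force: [-0.1, -1.3, 1.4]
width: 0.154
grasp_force: 59.5
```

The bar is now gripped, with width 0.154 × 85 ≈ 13 mm. The fingertips sit about 34 mm further back than specified; contact and camera both show it. Now press and turn.

Request:
servo_tool(rows=[[0, 0, 0, 4, 0, 0, 0], [0, 0, 0, 8, 0, 0, 0], [0, 0, 0, 8, 0, 0, 0], [0, 0, 0, 8, 0, 0, 0.12], [0, 0, 0, 8, 0, 0, 0.24], [0, 0, 0, 8, 0, 0, 0.36], [0, 0, 0, 8, 0, 0, 0.48], [0, 0, 0, 8, 0, 0, 0.6]])

```text
time: 7.18
position: [575.9, -235.2, 80.1]
tool_rot: [0.767, 3.045, -0.0]
force: [-2.6, 0.7, 9.8]
width: 0.157
grasp_force: 61.0
```

Request:
servo_tool(rows=[[0, 0, 0, 0, 0, 0, 0.12], [0, 0, 0, 0, 0, 0, 0.24], [0, 0, 0, 0, 0, 0, 0.36], [0, 0, 0, 0, 0, 0, 0.48], [0, 0, 0, 0, 0, 0, 0.6], [0, 0, 0, 0, 0, 0, 0.72], [0, 0, 0, 0, 0, 0, 0.84], [0, 0, 0, -2, 0, 0, 0.95]])

```text
time: 7.85
position: [576.3, -235.0, 81.8]
tool_rot: [2.074, 2.357, 0.002]
force: [-1.5, 1.9, 7.3]
width: 0.156
grasp_force: 60.7
```

```bash
python3 - <<'E'
from rig import *;from h import *
o=get_obs();print(o["position"],R.from_rotvec(o["tool_rot"]).as_matrix()[:,0],o["force"],o["torque"],o["width"],o["joint_pos"])
E
```

```text
[ 576.28249193 -234.9592086    81.83595726] [-1.27067548e-01  9.91894021e-01 -2.99419723e-04] [-1.52970991  1.92959696  7.30803516] [0.21991476 0.1334845  0.05305873] 0.15625408148254546 [-4.06112687e-01  4.95920070e-01  1.63492357e+00  1.07919647e-03
  1.00861463e+00 -5.34099309e-01]
```

Request:
servo_tool(rows=[[0, 0, 0, -3, 0, 0, 0], [0, 0, 0, -6, 0, 0, 0], [0, 0, 0, -6, 0, 0, 0]])

```text
time: 8.1
position: [576.2, -234.9, 86.7]
tool_rot: [2.068, 2.363, 0.002]
force: [1.5, -0.0, 0.6]
width: 0.149
grasp_force: 59.7
```

Request:
servo_tool(rows=[[0, 0, -1, -6, -0.06, 0, 0], [0, 0, -2.1, -11.5, -0.12, 0, 0], [0, 0, -3.7, -17, -0.18, 0, 0], [0, 0, -5.5, -22.6, -0.24, 0, 0], [0, 0, -7.8, -28, -0.3, 0, 0], [0, 0, -10.2, -33.3, -0.36, 0, 0], [0, 0, -13.1, -38.3, -0.42, 0, 0]])

```text
time: 8.68
position: [563.3, -236.6, 124.8]
tool_rot: [1.862, 2.127, 0.458]
force: [7.8, 6.2, -1.3]
width: 0.15
grasp_force: 59.3
```

```bash
python3 - <<'E'
from rig import *;from h import *
o=get_obs();print(o["position"],R.from_rotvec(o["tool_rot"]).as_matrix()[:,2],o["force"],o["torque"],o["width"],o["joint_pos"])
E
```

```text
[ 563.2977992  -236.56589625  124.78369825] [ 0.40786458  0.05445753 -0.91141695] [ 7.75455222  6.22988041 -1.29738742] [ 0.78149494 -0.82867434  0.34857204] 0.15004761258891983 [-0.56209444  0.3093451   1.91294924  0.45901413  0.63679026 -1.02764592]
```

Request:
servo_tool(rows=[[0, 0, -1, -6, -0.06, 0, 0], [0, 0, -2.1, -11.5, -0.12, 0, 0], [0, 0, -3.7, -17, -0.18, 0, 0], [0, 0, -5.5, -22.6, -0.24, 0, 0], [0, 0, -7.8, -28, -0.3, 0, 0], [0, 0, -7.8, -28, -0.3, 0, 0]])

```text
time: 9.18
position: [544.2, -238.6, 148.0]
tool_rot: [1.695, 1.931, 0.736]
force: [2.3, 4.6, 3.5]
width: 0.151
grasp_force: 60.4
```

```bash
python3 - <<'E'
from rig import *;from h import *
o=get_obs();print(o["position"],R.from_rotvec(o["tool_rot"]).as_matrix()[:,2],o["force"],o["torque"],o["width"],o["joint_pos"])
E
```

```text
[ 544.19357569 -238.6399693   147.95070456] [ 0.65709172  0.08969417 -0.74845536] [2.31402723 4.5837108  3.47143437] [ 0.40192907 -0.79857061  0.32517403] 0.15087790641321872 [-0.72087129  0.24807543  2.11461816  1.162773    0.57746564 -1.80066799]
```

Request:
servo_tool(rows=[[0.5, 0, 0, 0, 0, 0, 0], [0.5, 0, 0, 0, 0, 0, 0], [0.5, 0, 0, 0, 0, 0, 0], [0.5, 0, 0, -15, 0, 0, 0], [0.5, 0, 0, -35, 0, 0, 0], [0.5, 0, 0, -60, 0, 0, 0], [0.5, 0, 0, -85, 0, 0, 0], [0.5, 0, 0, -85, 0, 0, 0]])

```text
time: 9.85
position: [488.2, -248.2, 214.1]
tool_rot: [1.69, 1.933, 0.725]
force: [-0.5, 0.6, 0.4]
width: 0.504
grasp_force: 0.0
```

```bash
cat >> h.py <<'E'
H=np.array([480.2,-245.0,0]);CX=np.array([np.cos(.112),np.sin(.112),0]);CY=np.array([-CX[1],CX[0],0])
E
python3 - <<'E'
from rig import *;from h import *
o=get_obs();print(o["position"],o["joint_pos"],o["force"])
move(o,H+60*CX+[0,0,290],1.698)
move(o,H+155*CX+[0,0,290],1.698)
E
```

```text
[ 488.17818677 -248.18675128  214.09139121] [-0.83095018  0.10112201  2.08996217  0.94723497  0.72891925 -1.6279222 ] [-0.5164495   0.63228764  0.39693269]
shift [  2.6  89.6 -22.2] turn [0.723 0.003 0.006] rows>= 5.8
shift [  0.7 160.8  40.6] turn [0.723 0.003 0.006] rows>= 5.8
```

Request:
servo_tool(rows=[[0, 1, 20, -40, 0.12, 0, 0], [0, 2, 55, -50, 0.25, 0, 0], [0, 2, 90, -22, 0.4, 0, 0], [0, 2, 125, 10, 0.52, 0, 0], [0, 1, 161, 41, 0.64, 0, 0], [0, 1, 161, 41, 0.723, 0.003, 0.006], [0, 1, 161, 41, 0.723, 0.003, 0.006], [0, 1, 161, 41, 0.723, 0.003, 0.006]])

```text
time: 10.52
position: [641.0, -223.6, 284.1]
tool_rot: [-2.063, -2.359, 0.002]
force: [-1.0, -0.4, -1.3]
width: -0.002
grasp_force: 0.0
```

```bash
python3 - <<'E'
from rig import *;from h import *
o=get_obs();print(o["position"],o["joint_pos"],o["force"],o["width"],(o["position"]-H)@CX)
c=capture("scene");
for X,z in((155,125),(110,135),(98,144),(75,158),(49,168),(22,173),(0,173),(-32,171)):
    print(X,z);move(o,H+X*CX+2*CY+[0,0,z],1.698)
E
```

```text
[ 641.03485851 -223.60030044  284.07612762] [-3.53204685e-01  4.66880978e-01  1.16014810e+00  1.31322904e-03
  1.52196548e+00 -4.86937018e-01] [-0.99764721 -0.35470145 -1.27794743] -0.0015601104216474238 162.21891497660047
155 125
shift [ -1.9  -6.3 159.1] turn [-0.006 -0.005  0.006] rows>= 3.8
110 135
shift [ -0.8 -51.3 149.4] turn [-0.006 -0.005  0.006] rows>= 3.8
98 144
shift [ -0.5 -63.4 140.5] turn [-0.006 -0.005  0.006] rows>= 3.7
75 158
shift [  0.  -86.5 126.6] turn [-0.006 -0.005  0.006] rows>= 3.7
49 168
shift [   0.6 -112.5  116.7] turn [-0.006 -0.005  0.006] rows>= 3.9
22 173
shift [   1.2 -139.6  111.9] turn [-0.006 -0.005  0.006] rows>= 4.3
0 173
shift [   1.7 -161.5  112. ] turn [-0.006 -0.005  0.006] rows>= 4.7
-32 171
shift [   2.4 -193.5  114.2] turn [-0.006 -0.005  0.006] rows>= 5.4
```

Request:
servo_tool(rows=[[0, -2, -6, 40, 0, 0, 0], [0, -2, -6, 80, 0, 0, 0], [0, -2, -6, 120, 0, 0, 0], [0, -2, -6, 159, 0, 0, 0], [0, -2, -6, 159, 0, 0, 0], [0, -1, -35, 155, 0, 0, 0], [0, -1, -51, 149, 0, 0, 0], [0, -1, -51, 149, 0, 0, 0]])

```text
time: 11.23
position: [584.8, -233.3, 141.4]
tool_rot: [2.075, 2.359, 0.007]
force: [0.0, -0.9, 1.2]
width: 0.001
grasp_force: 0.0
```

Request:
servo_tool(rows=[[0, 0, -6, -5, 0, 0, 0], [0, 0, -12, -9, 0, 0, 0], [0, 1, -23, -16, 0, 0, 0], [0, 1, -35, -23, 0, 0, 0], [0, 1, -48, -28, 0, 0, 0], [0, 1, -61, -32, 0, 0, 0]])

```text
time: 11.73
position: [524.5, -240.3, 171.6]
tool_rot: [-2.072, -2.359, -0.005]
force: [3.6, 1.7, 1.6]
width: -0.002
grasp_force: 1.8
```

Request:
servo_tool(rows=[[0, 1, -13, -3, 0, 0, 0], [0, 1, -26, -4, 0, 0, 0], [0, 1, -39, -4, 0, 0, 0], [0, 1, -52, -4, 0, 0, 0], [0, 2, -65, -4, 0, 0, 0], [0, 2, -78, -4, 0, 0, 0], [0, 2, -85, -4, 0, 0, 0], [0, 2, -85, -4, 0, 0, 0]])

```text
time: 12.4
position: [436.7, -248.8, 173.6]
tool_rot: [-2.07, -2.353, 0.0]
force: [-0.1, -0.6, 0.6]
width: 0.002
grasp_force: 0.0
```

Request:
servo_tool(rows=[[0, 0, 40, -20, 0, 0, 0], [0, 0, 80, -60, 0, 0, 0], [0, 0, 80, -100, 0, 0, 0], [0, 0, 80, -130, 0, 0, 0], [0, 0, 80, -130, 0, 0, 0]])

```text
time: 12.82
position: [523.0, -240.6, 311.8]
tool_rot: [2.067, 2.355, 0.007]
force: [0.6, -0.4, 1.1]
width: -0.005
grasp_force: 0.0
```

```bash
python3 - <<'E'
from rig import *;from h import *
o=get_obs();print(o["position"],o["joint_pos"],o["force"])
S=capture("scene");T=capture("top");pickle.dump((S,T),open("open.pkl","wb"))
def crop(c,x,y,w,h,s): return cv2.resize(c["img"][y:y+h,x:x+w],s,interpolation=cv2.INTER_CUBIC)
cv2.imwrite("pics/open.png",np.hstack([crop(S,176,91,160,120,(400,300)),crop(T,330,124,120,90,(400,300))]))
Wc=pickle.load(open("w_rack.pkl","rb"))
for th in(0.7,1.2,1.6,1.9,2.3):
    e=H+138*np.cos(th)*CX+[0,0,75.5+138*np.sin(th)]
    print(th,proj(S,[e+95*CY,e-95*CY]).round(0).tolist(),proj(T,[e+95*CY,e-95*CY]).round(0).tolist())
move(o,[520,120,260],1.37)
E
```

```text
[ 523.04986699 -240.55224671  311.7732584 ] [-0.45227351  0.2725891   1.38775741  0.00213099  1.4717815  -0.58249133] [ 0.61454358 -0.35963578  1.10329808]
0.7 [[263.0, 180.0], [222.0, 146.0]] [[351.0, 163.0], [406.0, 157.0]]
1.2 [[276.0, 161.0], [235.0, 127.0]] [[354.0, 178.0], [411.0, 171.0]]
1.6 [[290.0, 149.0], [248.0, 116.0]] [[357.0, 194.0], [414.0, 187.0]]
1.9 [[300.0, 144.0], [258.0, 112.0]] [[358.0, 207.0], [415.0, 199.0]]
2.3 [[311.0, 142.0], [270.0, 111.0]] [[359.0, 221.0], [415.0, 214.0]]
shift [358.1  43.3  50.9] turn [0.01  0.002 0.331] rows>= 8.7
```

View pics/open.png

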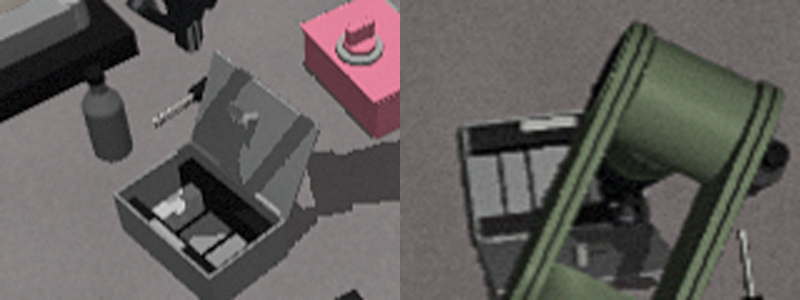

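The lid is open at about 2.0 rad (edge at scene px (262,111)–(304,141)). The match and the empty bay are visible inside. Now to the rack for a close measurement.

Request:
servo_tool(rows=[[1, 358, 43, 30, 0.01, 0, 0.331], [1, 358, 43, 30, 0.01, 0, 0.331], [1, 358, 43, 30, 0.01, 0, 0.331], [1, 358, 43, 30, 0.01, 0, 0.331], [1, 358, 43, 30, 0.01, 0, 0.331], [1, 358, 43, 30, 0.01, 0, 0.331], [1, 358, 43, 30, 0.01, 0, 0.331], [1, 358, 43, 30, 0.01, 0, 0.331]])

```text
time: 13.58
position: [514.2, 89.8, 275.8]
tool_rot: [-2.424, -1.977, 0.018]
force: [1.0, 0.4, -0.1]
width: 0.999
grasp_force: 0.0
```

Request:
servo_tool(rows=[[1, 40, 10, 30, 0, 0, 0], [1, 40, 10, 30, 0, 0, 0], [1, 40, 10, 30, 0, 0, 0], [1, 40, 10, 30, 0, 0, 0]])

```text
time: 13.92
position: [532.3, 124.9, 246.3]
tool_rot: [-2.423, -1.978, 0.018]
force: [-0.4, 0.2, 0.7]
width: 0.997
grasp_force: 0.0
```

```bash
python3 - <<'E'
from rig import *;from h import *
o=get_obs();print(o["position"],o["tool_rot"])
c=capture("wrist");pickle.dump(c,open("w_rack2.pkl","wb"))
p=proj(c,[[526,247,45]])[0].astype(int);print(p)
x=max(p[0]-100,0);y=max(p[1]-75,0);print(x,y)
cv2.imwrite("pics/rack2.png",cv2.resize(c["img"][y:y+150,x:x+200],(800,600),interpolation=cv2.INTER_CUBIC))
E
```

```text
[532.3419048  124.86964749 246.25682256] [-2.42335508 -1.97798971  0.01829249]
[294  60]
194 0
```

View pics/rack2.png

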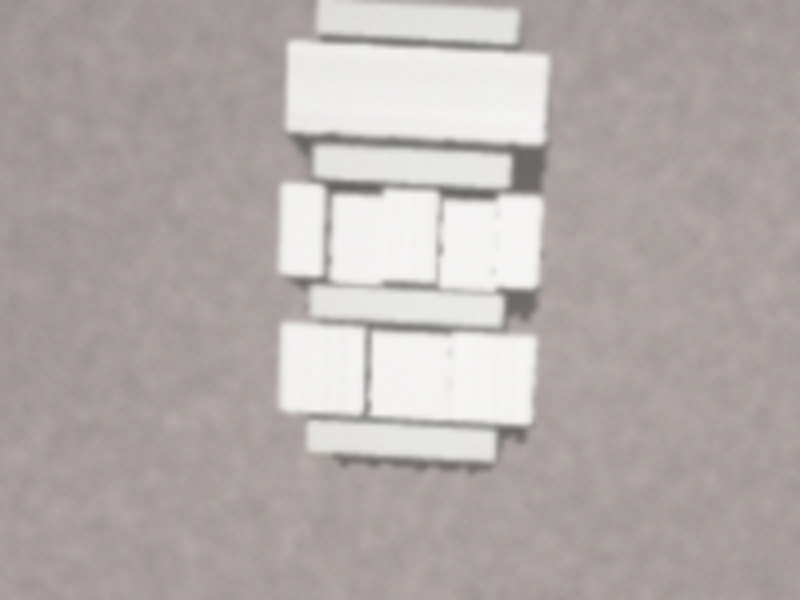

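The close crop shows, top to bottom, the plain jaw, the double-notched one (divisions at 327 and 440) and the single-notched one. The single-notched jaw has crop corners (280,322), (536,335), (532,424) and (280,410), and it is the target.

```bash
python3 - <<'E'
from rig import *;from h import *
c=pickle.load(open("w_rack2.pkl","rb"));o=get_obs()
q=np.array([[280,322],[536,335],[532,424],[280,410]])/4+[194-.4,-.4]
P=plane(c,q,46)[:,:2];print(P.round(1))
for a,b in((0,1),(3,2),(0,3),(1,2)):
    v=P[b]-P[a];print(np.linalg.norm(v).round(1),np.arctan2(v[1],v[0]).round(3))
m=P.mean(0)
pl=plane(c,np.array([[286,40],[550,54],[546,143],[286,131]])/4+[193.6,-.4],46)[:,:2]
print(m,pl.mean(0),pl.mean(0)-m, np.arctan2(*(pl.mean(0)-m)[::-1])-np.pi/2)
# top view check of mat
T=pickle.load(open("top0.pkl","rb"));g=T["img"][160:220,280:340];k=(g.max(2)<60).astype(np.uint8)
r=cv2.minAreaRect(cv2.findNonZero(k));print(r,plane(T,[np.array(r[0])+[280,160]],3))
E
```

```text
[[490.5 234.7]
 [554.6 218. ]
 [549.2 196.4]
 [485.2 213.3]]
66.3 -0.255
66.2 -0.258
22.1 -1.811
22.3 -1.814
[519.86321439 215.61997153] [536.9406909  281.30078243] [17.07747651 65.6808109 ] -0.2543746995496807
((29.270587921142578, 28.48235321044922), (34.053245544433594, 34.36003112792969), 4.398705005645752) [[504.00480621   4.71493623   3.        ]]
```

```bash
python3 - <<'E'
from rig import *;from h import *
o=get_obs()
move(o,[519.9,215.6,60],1.315)
E
```

```text
shift [ 86.7 -28.1 187.8] turn [-0.016 -0.     0.053] rows>= 5.0
```

Request:
servo_tool(rows=[[1, 87, -28, 60, -0.016, 0, 0.053], [1, 87, -28, 90, -0.016, 0, 0.053], [1, 87, -28, 120, -0.016, 0, 0.053], [1, 87, -28, 155, -0.016, 0, 0.053], [1, 87, -28, 188, -0.016, 0, 0.053], [1, 87, -28, 188, -0.016, 0, 0.053], [1, 87, -28, 188, -0.016, 0, 0.053], [1, 87, -28, 188, -0.016, 0, 0.053]])

```text
time: 14.63
position: [521.5, 216.1, 60.9]
tool_rot: [2.487, 1.918, 0.004]
force: [1.1, 0.5, 0.6]
width: 0.997
grasp_force: 0.0
```

```bash
python3 - <<'E'
from rig import *;from h import *
o=get_obs();print(o["position"])
move(o,[519.9,215.6,-15],1.315)
c=capture("wrist");cv2.imwrite("pics/x.png",c["img"])
E
```

```text
[521.50833569 216.05511671  60.91365185]
shift [-1.  -1.6 75.9] turn [ 0.002 -0.001 -0.001] rows>= 1.8
```

Request:
servo_tool(rows=[[1, -1, -1.5, 15, 0, 0, 0], [1, -1, -1.5, 30, 0, 0, 0], [1, -1, -1.5, 45, 0, 0, 0], [1, -1, -1.5, 60, 0, 0, 0], [1, -1, -1.5, 60, 0, 0, 0]])

```text
time: 15.1
position: [519.5, 216.0, 0.5]
tool_rot: [2.487, 1.919, 0.003]
force: [-1.1, -0.6, 0.6]
width: 0.995
grasp_force: 0.0
```

Request:
servo_tool(rows=[[1, 0, 0, 8, 0, 0, 0], [1, 0, 0, 16, 0, 0, 0], [1, 0, 0, 16, 0, 0, 0]])

```text
time: 15.35
position: [519.4, 216.6, -15.7]
tool_rot: [2.486, 1.92, 0.004]
force: [-0.2, -0.3, -0.3]
width: 1.002
grasp_force: 0.0
```

Request:
servo_tool(rows=[[0.6, 0, 0, 0, 0, 0, 0], [0.6, 0, 0, 0, 0, 0, 0], [0.6, 0, 0, 0, 0, 0, 0], [0.6, 0, 0, 0, 0, 0, 0], [0.6, 0, 0, 0, 0, 0, 0]], newtons=50)

```text
time: 15.77
position: [520.0, 217.2, -14.8]
tool_rot: [2.485, 1.92, 0.006]
force: [-0.2, -0.0, 4.6]
width: 0.768
grasp_force: 55.7
```

Request:
servo_tool(rows=[[0.6, 0, 0, -15, 0, 0, 0], [0.6, 0, 0, -30, 0, 0, 0], [0.6, 0, 0, -50, 0, 0, 0], [0.6, 0, 0, -75, 0, 0, 0], [0.6, 0, 0, -75, 0, 0, 0]])

```text
time: 16.18
position: [521.7, 217.9, 63.4]
tool_rot: [2.484, 1.919, 0.016]
force: [0.8, 0.0, -0.1]
width: 0.771
grasp_force: 55.9
```

```bash
python3 - <<'E'
from rig import *;from h import *
o=get_obs();print(o["position"],o["force"],o["width"])
move(o,[502,3,55],1.683)
E
```

```text
[521.73028044 217.86972436  63.39794711] [ 0.83857193  0.03697105 -0.11292126] 0.7711245842665796
shift [-212.9   35.1    7.3] turn [ 0.009 -0.005 -0.367] rows>= 5.2
```

Request:
servo_tool(rows=[[0.6, -25, 4, 0, 0.005, -0.005, -0.05], [0.6, -55, 9, 0, 0.009, -0.005, -0.1], [0.6, -85, 14, 0, 0.009, -0.005, -0.16], [0.6, -120, 20, 0, 0.009, -0.005, -0.22], [0.6, -155, 26, 0, 0.009, -0.005, -0.28], [0.6, -185, 31, 0, 0.009, -0.005, -0.33], [0.6, -213, 35, 7, 0.009, -0.005, -0.367], [0.6, -213, 35, 7, 0.009, -0.005, -0.367]])

```text
time: 16.85
position: [497.0, -2.0, 50.5]
tool_rot: [-2.094, -2.335, 0.017]
force: [-0.7, -0.0, -0.7]
width: 0.765
grasp_force: 55.8
```

```bash
python3 - <<'E'
from rig import *;from h import *
import time
o=get_obs();print(o["position"],o["force"],o["width"])
move(o,[502,3,-12],1.683)
E
```

```text
[497.03409219  -1.98026925  50.48228999] [-0.73300568 -0.03294873 -0.65298836] 0.7649003661040154
shift [ 4.6  6.2 62.4] turn [-0.012  0.003 -0.003] rows>= 1.5
```

Request:
servo_tool(rows=[[0.6, 5, 6, 15, -0.012, 0.003, 0], [0.6, 5, 6, 30, -0.012, 0.003, 0], [0.6, 5, 6, 45, -0.012, 0.003, 0], [0.6, 5, 6, 58, -0.012, 0.003, 0], [0.6, 5, 6, 62, -0.012, 0.003, 0], [0.6, 5, 6, 62, -0.012, 0.003, 0]])

```text
time: 17.35
position: [502.9, 7.7, -11.4]
tool_rot: [-2.094, -2.342, -0.002]
force: [-0.1, -0.5, -0.7]
width: 0.763
grasp_force: 55.8
```

Request:
servo_tool(rows=[[0.6, 0, 0, 1.5, 0, 0, 0], [0.6, 0, 0, 3, 0, 0, 0], [0.6, 0, 0, 4, 0, 0, 0], [0.6, 0, 0, 4, 0, 0, 0]])

```text
time: 17.68
position: [504.5, 7.4, -13.6]
tool_rot: [2.092, 2.34, 0.007]
force: [-0.4, -0.3, 0.1]
width: 0.766
grasp_force: 55.8
```

Request:
servo_tool(rows=[[0.6, 0, 0, 1, 0, 0, 0], [0.6, 0, 0, 2, 0, 0, 0], [0.6, 0, 0, 2, 0, 0, 0]])

```text
time: 17.93
position: [504.2, 7.3, -15.9]
tool_rot: [2.092, 2.34, 0.006]
force: [-0.6, 0.6, -0.9]
width: 0.766
grasp_force: 55.8
```

Request:
servo_tool(rows=[[0.6, 0, 0, 1, 0, 0, 0], [0.6, 0, 0, 2, 0, 0, 0], [0.6, 0, 0, 2, 0, 0, 0]])

```text
time: 18.18
position: [504.4, 7.3, -17.8]
tool_rot: [2.092, 2.34, 0.006]
force: [-1.1, -0.5, 1.6]
width: 0.77
grasp_force: 55.9
```

Request:
servo_tool(rows=[[0.6, 0, 0, 1, 0, 0, 0], [0.6, 0, 0, 1, 0, 0, 0], [0.6, 0, 0, 1, 0, 0, 0]])

```text
time: 18.43
position: [504.4, 7.3, -17.8]
tool_rot: [2.092, 2.34, 0.006]
force: [-2.1, 0.8, 10.8]
width: 0.764
grasp_force: 57.1
```

Request:
servo_tool(rows=[[0.6, 0, 0, -0.5, 0, 0, 0], [1, 0, 0, -0.5, 0, 0, 0], [1, 0, 0, -0.5, 0, 0, 0], [1, 0, 0, -0.5, 0, 0, 0], [1, 0, 0, -0.5, 0, 0, 0], [1, 0, 0, -0.5, 0, 0, 0]])

```text
time: 18.93
position: [504.2, 7.3, -18.7]
tool_rot: [2.092, 2.34, 0.006]
force: [0.0, 0.1, -0.0]
width: 0.999
grasp_force: 0.0
```

Request:
servo_tool(rows=[[1, 0, 0, -10, 0, 0, 0], [1, 0, 0, -30, 0, 0, 0], [1, 0, 0, -60, 0, 0, 0], [1, 0, 0, -90, 0, 0, 0], [1, -60, 0, -150, 0, 0, 0], [1, -90, 0, -190, 0, 0, 0], [1, -110, 0, -220, 0, 0, 0], [1, -110, 0, -220, 0, 0, 0]])

```text
time: 19.6
position: [514.8, -100.9, 200.9]
tool_rot: [2.091, 2.34, 0.007]
force: [1.2, -0.5, -0.5]
width: 0.999
grasp_force: 0.0
```

```bash
python3 - <<'E'
from rig import *;from h import *
o=get_obs();print(o["position"])
c=capture("wrist");pickle.dump(c,open("w_mat.pkl","wb"))
p=proj(c,[[503,5,43]])[0].astype(int);print(p)
x,y=max(p[0]-60,0),max(p[1]-50,0)
m=(c["img"][y:y+100,x:x+120].min(2)>120).astype(np.uint8)
k,l,st,ce=cv2.connectedComponentsWithStats(m);print(st[1:][st[1:,4]>50])
i=1+np.argmax(st[1:,4]);r=cv2.minAreaRect(cv2.findNonZero((m if False else (l==i).astype(np.uint8))))
b=cv2.boxPoints(r)+[x,y];P=plane(c,b,43)[:,:2];print(b,P.round(1),P.mean(0))
for a in range(4):
    v=P[(a+1)%4]-P[a];print(np.linalg.norm(v).round(1),np.arctan2(v[1],v[0]).round(3))
E
```

```text
[ 514.79748986 -100.86487351  200.91583174]
[320  67]
[[   0    0    8   49  206]
 [  25   36   75   30 2053]]
[[285.  53.]
 [359.  53.]
 [359.  82.]
 [285.  82.]] [[470.4  13.8]
 [536.1  21.3]
 [539.5  -3.4]
 [472.6 -11. ]] [504.65391661   5.1645474 ]
66.2 0.114
24.9 -1.434
67.4 -3.028
24.9 1.66
```

```bash
python3 - <<'E'
from rig import *;from h import *
o=get_obs()
move(o,[504.5,6.9,70],0.113)
E
```

```text
shift [115.   -5.1 136.9] turn [ 0.021 -0.008  1.568] rows>= 12.5
```

Request:
servo_tool(rows=[[0.5, 0, 0, 0, 0.021, -0.008, 0.15], [0.5, 0, 0, 0, 0.021, -0.008, 0.25], [0.5, 20, 0, 0, 0.021, -0.008, 0.37], [0.5, 40, -1, 20, 0.021, -0.008, 0.5], [0.5, 60, -2, 40, 0.021, -0.008, 0.62], [0.5, 80, -3, 60, 0.021, -0.008, 0.74], [0.5, 100, -4, 80, 0.021, -0.008, 0.86], [0.5, 115, -5, 100, 0.021, -0.008, 0.98]])

```text
time: 20.32
position: [497.5, 15.4, 98.2]
tool_rot: [-2.946, -1.07, 0.023]
force: [0.6, -0.2, 0.1]
width: 0.498
grasp_force: 0.0
```

```bash
python3 - <<'E'
from rig import *;from h import *
o=get_obs();print(o["position"])
move(o,[504.5,6.9,70],0.113)
E
```

```text
[497.47438762  15.37117323  98.16297516]
shift [ 0.3 11.3 28. ] turn [-0.008  0.015  0.584] rows>= 4.7
```

Request:
servo_tool(rows=[[0.5, 0, 11, 0, -0.008, 0.015, 0.584], [0.5, 0, 11, 0, -0.008, 0.015, 0.584], [0.5, 0, 11, 0, -0.008, 0.015, 0.584], [0.5, 0, 11, 0, -0.008, 0.015, 0.584], [0.5, 0, 11, 0, -0.008, 0.015, 0.584], [0.5, 0, 11, 0, -0.008, 0.015, 0.584], [0.5, 0, 11, 0, -0.008, 0.015, 0.584]])

```text
time: 20.9
position: [505.0, 5.6, 98.7]
tool_rot: [-3.136, -0.19, 0.0]
force: [-0.8, -0.0, -0.3]
width: 0.502
grasp_force: 0.0
```

```bash
python3 - <<'E'
from rig import *;from h import *
o=get_obs();print(o["position"])
move(o,[504.5,6.9,0],0.113)
E
```

```text
[505.00425623   5.63677989  98.67767842]
shift [-0.3 -1.3 98.7] turn [-0.     0.     0.008] rows>= 2.4
```

Request:
servo_tool(rows=[[0.5, -0.3, -1.3, 30, 0, 0, 0.008], [0.5, -0.3, -1.3, 50, 0, 0, 0.008], [0.5, -0.3, -1.3, 70, 0, 0, 0.008], [0.5, -0.3, -1.3, 85, 0, 0, 0.008], [0.5, -0.3, -1.3, 98, 0, 0, 0.008], [0.5, -0.3, -1.3, 107, 0, 0, 0.008], [0.5, -0.3, -1.3, 107, 0, 0, 0.008], [0.5, -0.3, -1.3, 107, 0, 0, 0.008]])

```text
time: 21.57
position: [504.6, 6.8, -8.6]
tool_rot: [-3.136, -0.175, 0.001]
force: [-0.1, 0.4, 0.3]
width: 0.498
grasp_force: 0.0
```

Request:
servo_tool(rows=[[0.15, 0, 0, 0, 0, 0, 0], [0.15, 0, 0, 0, 0, 0, 0], [0.15, 0, 0, 0, 0, 0, 0], [0.15, 0, 0, 0, 0, 0, 0], [0.15, 0, 0, 0, 0, 0, 0]], newtons=50)

```text
time: 21.98
position: [505.5, 6.8, -7.6]
tool_rot: [-3.137, -0.174, -0.003]
force: [-0.5, 0.5, 6.1]
width: 0.247
grasp_force: 49.7
```

```bash
python3 - <<'E'
from rig import *
o=get_obs();print(o["position"],o["force"],o["torque"],o["width"],o["grasp_force"])
E
```

```text
[505.54506306   6.76231941  -7.58747352] [-0.48471012  0.52948343  6.06695311] [ 0.01615933  0.04487909 -0.00247117] 0.24662231741203214 49.721689224243164
```

The jaw is gripped by its sides (width 0.247 × 85 = 21 mm). I lift and look at the bay from above before placing.

Request:
servo_tool(rows=[[0.15, 0, 0, -15, 0, 0, 0], [0.15, 0, 0, -40, 0, 0, 0], [0.15, 0, 0, -75, 0, 0, 0], [0.15, 0, 0, -110, 0, 0, 0], [0.15, 0, 0, -150, 0, 0, 0], [0.15, 0, 0, -190, 0, 0, 0], [0.15, 0, 0, -220, 0, 0, 0], [0.15, 0, 0, -220, 0, 0, 0]])

```text
time: 22.65
position: [508.2, 6.8, 218.2]
tool_rot: [3.136, 0.174, 0.021]
force: [1.0, -0.4, -0.8]
width: 0.247
grasp_force: 49.1
```

```bash
python3 - <<'E'
from rig import *;from h import *
o=get_obs();print(o["position"],o["width"],o["force"])
move(o,[450,-205,260],0.112)
E
```

```text
[508.18461581   6.7720931  218.15551677] 0.24720516502182205 [ 0.97953098 -0.44213195 -0.84155968]
shift [-80.7 204.1 -42.6] turn [ 0.001 -0.013 -0.001] rows>= 5.4
```

Request:
servo_tool(rows=[[0.15, -8, 20, -10, 0, -0.013, 0], [0.15, -18, 50, -20, 0, -0.013, 0], [0.15, -32, 85, -32, 0, -0.013, 0], [0.15, -48, 120, -42, 0, -0.013, 0], [0.15, -62, 155, -42, 0, -0.013, 0], [0.15, -75, 188, -42, 0, -0.013, 0], [0.15, -81, 204, -42, 0, -0.013, 0], [0.15, -81, 204, -42, 0, -0.013, 0]])

```text
time: 23.32
position: [445.2, -207.8, 252.3]
tool_rot: [3.136, 0.167, -0.024]
force: [0.3, 0.6, -1.8]
width: 0.245
grasp_force: 49.2
```

Request:
servo_tool(rows=[[0.15, 0, 0, 0, 0, 0, 0], [0.15, 0, 0, 0, 0, 0, 0]])

```text
time: 23.48
position: [446.5, -204.1, 252.6]
tool_rot: [-3.136, -0.174, 0.023]
force: [0.2, 0.4, -1.6]
width: 0.242
grasp_force: 49.2
```

```bash
python3 - <<'E'
from rig import *;from h import *
o=get_obs();print(o["position"],o["tool_rot"],o["width"],o["joint_pos"])
c=capture("wrist");pickle.dump(c,open("w_bay.pkl","wb"))
B=H+65*CX+35*CY
f=lambda X,Y,z:H+(65+X)*CX+Y*CY+[0,0,z]
pts=[f(sx*65,sy*95,75) for sx in(-1,1) for sy in(-1,1)]+[f(sx*37,y,z) for sx in(-1,1) for y,z in((91,50),(21,4),(49,4))]
q=proj(c,pts);print(q.round(0).tolist())
p=proj(c,[B+[0,0,30]])[0].astype(int);x,y=max(0,p[0]-150),max(0,p[1]-112);print(x,y)
im=cv2.resize(c["img"][y:y+225,x:x+300],(800,600),interpolation=cv2.INTER_CUBIC)
im=np.clip(im*1.6,0,255).astype(np.uint8);s=800/300
for a in q: cv2.circle(im,(int((a[0]-x)*s),int((a[1]-y)*s)),3,(0,0,255),-1)
cv2.imwrite("pics/bay.png",im)
E
```

```text
[ 446.45648438 -204.09129611  252.64830107] [-3.13584922 -0.17380021  0.0227309 ] 0.24195683407098395 [-0.44792918  0.16948957  1.66977134 -0.00644708  1.31542631  1.01380254]
[[459.0, 149.0], [272.0, 148.0], [472.0, 10.0], [267.0, 7.0], [278.0, 119.0], [342.0, 117.0], [318.0, 117.0], [276.0, 44.0], [342.0, 51.0], [318.0, 51.0]]
180 0
```

View pics/bay.png

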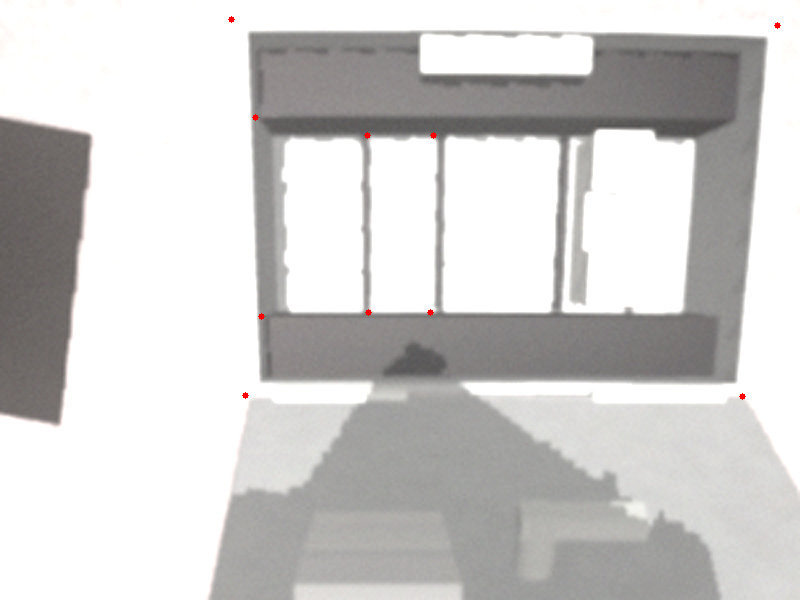

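The picture has +x up and +y left. The locating-strip centres are at crop x 367 and 439, so their middle is 403 against a predicted 400. The insert edges are at y 137 and 313, matching the prediction of 135 and 312. The bay is about 1 mm toward −y, so I aim at (541.0,−203.9).

```bash
python3 - <<'E'
from rig import *;from h import *
o=get_obs();print(o["position"])
move(o,[541,-203.9,160],0.112)
E
```

```text
[ 446.69518865 -203.83802889  252.81858772]
shift [95.  10.7 91.5] turn [-0.001  0.014 -0.   ] rows>= 3.2
```

Request:
servo_tool(rows=[[0.15, 20, 2, 10, 0, 0.007, 0], [0.15, 45, 5, 20, 0, 0.014, 0], [0.15, 70, 8, 40, 0, 0.014, 0], [0.15, 88, 10, 60, 0, 0.014, 0], [0.15, 95, 10.7, 80, 0, 0.014, 0], [0.15, 95, 10.7, 91.5, 0, 0.014, 0], [0.15, 95, 10.7, 91.5, 0, 0.014, 0], [0.15, 95, 10.7, 91.5, 0, 0.014, 0]])

```text
time: 24.2
position: [541.0, -203.8, 160.0]
tool_rot: [-3.135, -0.176, 0.002]
force: [-0.2, 0.1, -0.4]
width: 0.248
grasp_force: 49.3
```

Request:
servo_tool(rows=[[0.15, 0, 0, 0, 0, 0, 0], [0.15, 0, 0, 0, 0, 0, 0]])

```text
time: 24.37
position: [541.7, -205.1, 162.0]
tool_rot: [3.136, 0.174, 0.005]
force: [-0.2, -0.1, -1.0]
width: 0.247
grasp_force: 49.3
```

```bash
python3 - <<'E'
from rig import *;from h import *
o=get_obs();print(o["position"],o["tool_rot"],o["width"])
move(o,[541,-203.9,60],0.112)
E
```

```text
[ 541.70959468 -205.05394958  162.00791754] [3.13594936 0.17430856 0.00457353] 0.24655656681418653
shift [ -0.9  -1.3 102. ] turn [ 0.001 -0.003 -0.001] rows>= 2.4
```

Request:
servo_tool(rows=[[0.15, -0.8, -1, 15, 0, 0, 0], [0.15, -0.8, -1, 35, 0, 0, 0], [0.15, -0.8, -1, 55, 0, 0, 0], [0.15, -0.8, -1, 75, 0, 0, 0], [0.15, -0.8, -1, 92, 0, 0, 0], [0.15, -0.8, -1, 102, 0, 0, 0], [0.15, -0.8, -1, 102, 0, 0, 0], [0.15, -0.8, -1, 102, 0, 0, 0]])

```text
time: 25.03
position: [540.6, -204.5, 59.3]
tool_rot: [3.137, 0.173, 0.002]
force: [-0.1, -0.1, -1.0]
width: 0.243
grasp_force: 49.3
```

```bash
python3 - <<'E'
from rig import *;from h import *
o=get_obs();print(o["position"],o["tool_rot"],o["width"],o["force"])
move(o,[541,-203.9,10],0.112)
E
```

```text
[ 540.62343893 -204.45359759   59.27595614] [3.13666422e+00 1.73372684e-01 2.27855339e-03] 0.24298733741699421 [-0.08618644 -0.12359328 -0.98893852]
shift [ 0.4 -0.5 49.3] turn [ 0.    -0.001 -0.002] rows>= 1.2
```

Request:
servo_tool(rows=[[0.15, 0.3, -0.4, 8, 0, 0, 0], [0.15, 0.3, -0.4, 16, 0, 0, 0], [0.15, 0.3, -0.4, 24, 0, 0, 0], [0.15, 0.3, -0.4, 32, 0, 0, 0], [0.15, 0.3, -0.4, 40, 0, 0, 0], [0.15, 0.3, -0.4, 47, 0, 0, 0], [0.15, 0.3, -0.4, 52, 0, 0, 0], [0.15, 0.3, -0.4, 52, 0, 0, 0]])

```text
time: 25.7
position: [539.6, -203.5, 5.1]
tool_rot: [-3.135, -0.173, 0.003]
force: [0.2, -0.4, -0.9]
width: 0.244
grasp_force: 49.3
```

Request:
servo_tool(rows=[[0.15, 0, 0, 4, 0, 0, 0], [0.15, 0, 0, 7, 0, 0, 0], [0.15, 0, 0, 9, 0, 0, 0], [0.15, 0, 0, 9, 0, 0, 0]])

```text
time: 26.03
position: [540.3, -203.8, -2.7]
tool_rot: [-3.136, -0.173, -0.0]
force: [-1.0, -0.1, -0.7]
width: 0.243
grasp_force: 49.3
```

Request:
servo_tool(rows=[[0.15, 0, 0, 1.5, 0, 0, 0], [0.15, 0, 0, 3, 0, 0, 0], [0.15, 0, 0, 3.5, 0, 0, 0], [0.15, 0, 0, 3.5, 0, 0, 0]])

```text
time: 26.37
position: [540.4, -203.8, -6.0]
tool_rot: [-3.136, -0.174, -0.001]
force: [-0.7, -0.4, -1.0]
width: 0.249
grasp_force: 49.3
```

Request:
servo_tool(rows=[[0.15, 0, 0, 1, 0, 0, 0], [0.15, 0, 0, 1, 0, 0, 0], [0.15, 0, 0, 1, 0, 0, 0]])

```text
time: 26.62
position: [540.7, -203.9, -6.5]
tool_rot: [-3.137, -0.174, -0.002]
force: [0.1, -0.2, 2.8]
width: 0.246
grasp_force: 49.6
```

Request:
servo_tool(rows=[[0.15, 0, 0, 0.6, 0, 0, 0], [0.15, 0, 0, 0.6, 0, 0, 0]])

```text
time: 26.78
position: [540.7, -203.9, -6.6]
tool_rot: [3.137, 0.174, 0.002]
force: [-2.7, 0.6, 6.1]
width: 0.245
grasp_force: 50.3
```

Request:
servo_tool(rows=[[0.3, 0, 0, -0.3, 0, 0, 0], [0.45, 0, 0, -0.3, 0, 0, 0], [0.45, 0, 0, -0.3, 0, 0, 0], [0.45, 0, 0, -0.3, 0, 0, 0], [0.45, 0, 0, -0.3, 0, 0, 0]])

```text
time: 27.2
position: [540.7, -204.1, -7.3]
tool_rot: [3.137, 0.173, 0.001]
force: [0.3, -1.7, -0.1]
width: 0.449
grasp_force: 0.0
```

Request:
servo_tool(rows=[[0.45, 0, 0, -15, 0, 0, 0], [0.45, 0, 0, -35, 0, 0, 0], [0.45, 0, 0, -60, 0, 0, 0], [0.45, 0, 0, -95, 0, 0, 0], [0.45, 0, 0, -135, 0, 0, 0], [0.45, 0, 0, -175, 0, 0, 0], [0.45, -40, 0, -215, 0, 0, 0], [0.45, -90, 0, -260, 0, 0, 0]])

```text
time: 27.87
position: [481.0, -210.3, 227.1]
tool_rot: [3.136, 0.176, 0.003]
force: [-0.5, -0.5, -0.1]
width: 0.45
grasp_force: 0.0
```

Request:
servo_tool(rows=[[0.45, 0, 0, 0, 0, 0, 0], [0.45, 0, 0, 0, 0, 0, 0], [0.45, 0, 0, 0, 0, 0, 0]])

```text
time: 28.12
position: [480.5, -210.2, 224.7]
tool_rot: [-3.136, -0.173, -0.0]
force: [-0.3, -0.2, -0.1]
width: 0.444
grasp_force: 0.0
```

```bash
python3 - <<'E'
from rig import *;from h import *
o=get_obs();print(o["position"],o["force"])
c=capture("wrist");pickle.dump(c,open("w_end.pkl","wb"))
f=lambda X,Y,z:H+(65+X)*CX+Y*CY+[0,0,z]
g=cv2.cvtColor(c["img"],cv2.COLOR_BGR2GRAY)
q=proj(c,[f(sx*33,34+sy*11,44) for sx,sy in((-1,-1),(-1,1),(1,1),(1,-1))]);print(q.round(1).tolist())
x,y=q.min(0).astype(int)-8;X,Y=q.max(0).astype(int)+9
for r in range(y,Y,4): print(r,g[r,x:X:2].tolist())
S=capture("scene")
for th in(1.6,1.9,2.1,2.3):
    e=H+138*np.cos(th)*CX+[0,0,75.5+138*np.sin(th)];print(th,proj(S,[e+95*CY,e-95*CY]).round(0).tolist())
A=pickle.load(open("open.pkl","rb"))[0]["img"][95:150,240:315].astype(int);print("lid region diff",np.abs(A-S["img"][95:150,240:315]).mean())
E
```

```text
[ 480.48363654 -210.20775235  224.68065638] [-0.33677133 -0.16929457 -0.07316563]
[[333.1, 151.3], [311.6, 151.3], [311.1, 83.7], [333.6, 83.7]]
75 [104, 106, 105, 105, 107, 106, 107, 106, 108, 108, 106, 105, 105, 106, 103, 105, 107, 103, 105, 105]
79 [79, 79, 80, 79, 80, 81, 81, 81, 81, 82, 82, 80, 81, 78, 81, 82, 80, 81, 83, 79]
83 [139, 119, 100, 142, 172, 145, 144, 146, 144, 132, 131, 155, 173, 147, 145, 147, 118, 95, 152, 188]
87 [219, 183, 108, 142, 248, 253, 253, 253, 253, 253, 253, 253, 253, 253, 253, 246, 163, 109, 179, 224]
91 [221, 198, 112, 152, 248, 252, 252, 252, 252, 252, 252, 253, 252, 252, 252, 224, 125, 114, 187, 223]
95 [222, 198, 112, 161, 249, 253, 253, 253, 253, 253, 253, 253, 253, 253, 252, 223, 123, 116, 191, 223]
99 [223, 198, 113, 167, 250, 253, 253, 253, 253, 253, 253, 253, 253, 253, 253, 225, 121, 116, 189, 222]
103 [221, 201, 116, 136, 247, 253, 253, 253, 253, 253, 253, 253, 253, 253, 253, 237, 147, 111, 180, 226]
107 [222, 201, 118, 128, 242, 251, 251, 251, 251, 251, 252, 251, 250, 249, 249, 218, 122, 117, 191, 225]
111 [222, 202, 119, 146, 241, 253, 253
[... 756 characters left out ...]
 252, 252, 240, 178, 143, 93, 88, 134, 180]
143 [219, 206, 123, 124, 241, 253, 253, 253, 253, 253, 253, 244, 176, 165, 162, 138, 94, 86, 125, 133]
147 [220, 217, 131, 133, 240, 252, 252, 252, 252, 249, 217, 164, 161, 163, 161, 137, 90, 85, 124, 131]
151 [103, 103, 83, 85, 199, 248, 249, 247, 214, 171, 153, 152, 153, 152, 148, 100, 77, 74, 79, 78]
155 [82, 82, 84, 83, 84, 82, 79, 73, 72, 73, 71, 71, 72, 75, 75, 71, 72, 73, 72, 71]
159 [94, 94, 94, 94, 95, 85, 73, 70, 72, 72, 74, 74, 72, 73, 72, 75, 73, 73, 73, 70]
1.6 [[290.0, 149.0], [248.0, 116.0]]
1.9 [[300.0, 144.0], [258.0, 112.0]]
2.1 [[306.0, 142.0], [265.0, 111.0]]
2.3 [[311.0, 142.0], [270.0, 111.0]]
lid region diff 31.03119191919192
```

The jaw sits centred between the strips (px columns 311–333, rows 84–152), with the contact height matching the floor and no force on the arm. I hand the job in.

```bash
python3 -c "
from rig import *
print(job_done())"
```

```text
the job is handed in; nothing more can be done
None
```

I handed the job in at about 28 s on the robot's clock, with no verdict returned: case unlatched, lid open at about 2.0 rad (not re-measured at the end), and the single-notched jaw stood on the mat, re-gripped by its sides, lowered home in the empty bay and let go.

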